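Third hand: hold the condenser bracket for brazing

ROBOT

A 6-joint arm with a two-finger parallel gripper is mounted at the origin on the work surface. World frame = base frame: x ahead of the robot, y to its left, z up, the work surface at z = 0. Lengths are in mm, angles in rad, forces in N, time in s.
With the tool pointing down it reaches from about 350 to 775 mm from the base axis. Payload 7.3 kg.
Tool frame: the origin (TCP) lies on the front face of the gripper's body, between the roots of the fingers; the fingertips stand 66 mm ahead of it and the grasp point (between the pads) lies 47 mm ahead of it (bot.tcp_to_grasp is the z of the grasp point in the tool frame, in mm); z points along the fingers, y is the direction in which the jaws open and shut (so a half turn about z gives the same grasp; the last joint's range is limited). The gripper opens to 92 mm and grips with 3 to 60 N. Pads are 19 mm wide; open, the fingers measure 130 mm over their backs; the gripper's body (75 mm by 190 mm) begins 47 mm behind the grasp point.
Start: joints at [-1.388, 0.342, 1.524, -0, 1.275, -0.146], TCP at [169.548, -496.882, 292.241] pointing down, gripper open.
Joint ranges: [-2.53, 2.53], [-0.77, 2.02], [0.04, 2.7], [-1, 4.14], [0.28, 2.66], [-3.11, 3.11]. Speed limits (rad/s): [2.57, 2.57, 3.14, 3.14, 3.14, 3.14].

INTERFACE

Orientations are given as [roll, pitch, yaw] about the fixed x, y, z axes, in that order (R = Rz(yaw) Ry(pitch) Rx(roll)).
In Python, from plant import bot gives the robot as it stands.
- The arm moves only by the tool carry_out, never from a script. Its argument "deltas" is a list that holds one entry, the list of rows, each a list of 4 numbers: the shift along the tool's x, y, z in mm, then the turn about the tool's z in units of 5 degrees (1.0 is 5 degrees). A call has 1 to 20 rows; each row is the pose to reach, as a shift and turn from the pose commanded when the call began, along the tool's axes at that moment; what a row does not reach only later rows make up. A row lasts 1/10 s, in which the tool goes at most 50 mm and 8.59 degrees, less where a joint would pass 70% of its speed; a pose out of reach is approached as far as the arm can. A call with a gripper value outside its range is refused whole. "fingers" is the finger opening in mm, from 0 to 91.8, set as the call begins (left out, the last holds). The fingers move at their own pace and stop on an object; the grip force is fixed at half the most. Time passes only in rows, so rows that repeat a pose let the fingers close. It gives the time, the measured TCP pose, the force and the opening at its end, in the units of the state.
- bot.get_obs(): the state, without advancing time (a new reading comes with each control period).
- bot.capture(name): name is "scene" or "top" or "wrist"; returns (picture, depth): 480x640x3 uint8, blue, green, red; 480x640 float32, mm along the optical axis (not along the pixel's ray), 0 where there is no reading.
- bot.camera_model(name): a dict with "K" (3x3 intrinsics, pixels), "camera_from_world" (4x4, takes a point from world to camera coordinates). Camera axes: x right, y down, z forward; pixel columns grow to the right and rows downward; lengths in mm; the calibration is good to about 2 mm. A picture is of the moment at which its call begins: read the wrist's pose just before it. camera_model takes no time and is no camera call; for the wrist camera it gives the pose at the moment of the call.
- bot.close_job(): hands the job in, once; it reports no verdict.
The state is a dict: "time": time; "joint_positions": joint angles; "dq": joint speeds; "tau": joint torques, N m; "tool_pos": TCP position; "tcp_rot": TCP orientation; "contact_force": force on the tool from outside, world axes, zero at the start; "moment": the same for the moment, N m; "grip_width": finger opening in mm.
Only numpy, scipy, OpenCV 4.12 (cv2) and the standard library are available. Lean on these libraries where they do the work, as an engineer would, in place of code of your own. Each camera call takes 0.05 s, during which the arm holds its last target. There are 200 camera calls.

TASK

Pick up the loose aluminium mounting bracket and hold it for me in the air against the condenser's side plate so that I can braze it on: foot flat against the plate between the two blue marks, its top edge level with the plate's top edge, the eye pointing straight out. Press it against the plate with a steady push of about 10 N, gently and never with more than 35 N, and finish while still holding and pressing it, without letting go. Leave the pliers, the screwdriver, the flux jar and the torch where they are.

Things in the scene. Friction and masses are not known exactly. Their poses are not given: they have to be found in the camera images.
- bracket: Loose bright aluminium bracket, about 110 g, 30 mm tall, standing on the bench the way up it is fitted. T-shaped from above: foot plate 70 mm (along x) by 5 mm; web 10 mm thick from the foot's middle along -y to a round eye, 28 mm wide, with black rubber bush, centred 62 mm behind the foot's face. Origin: middle of the bottom edge of the foot's flat face; +y points out of that face, z up.
- bracket_face (a point): Centre of the bracket's flat foot face, 15 mm above its underside; axes as the bracket's. This face goes against the plate.
- bracket_web (a point): Place to grip: middle of the web's 10 mm thickness, 28 mm behind the foot's face, 22 mm above the underside; axes as the bracket's. Grip across the web, fingers closing along x. The bare web reaches from 5 to 48 mm behind the face and is as tall as the bracket.
- condenser: Car air-conditioning condenser, ribbed core 560 x 340 mm, tubes on its short sides, fixed flat on two battens; top 70 mm above the bench. Origin: on the bench below the near side plate's outer face, midway between two blue marks; x along the plate, +y into the condenser (the way to press). It reaches x -160 to 480, y 0 to 340 mm. Three dark old brackets are still on it, one on this plate at x 280.
- seat (a point): Centre of the empty bracket place on the outer face of the side plate (grey, rigid, 30 mm tall, its edges 40 and 70 mm above the bench), midway between two blue lines (5 mm wide, centres 81 mm apart) over the plate's top and face; the top is bare bright metal between them. Axes as the condenser's. The bracket, fitted, has its foot face centre here and its axes parallel to these.
- screwdriver: Screwdriver with yellow handle, 190 mm, lying on the bench; leave alone.
- pliers: Pliers with orange handles, 150 mm long, 12 mm thick, lying on the condenser's core; leave alone. Origin under the pivot.
- flux_jar: Small jar with a blue cap, 56 mm in diameter, 60 mm tall, standing on the bench; leave alone.
- torch: Hand brazing torch: upright yellow gas bottle 72 mm in diameter with burner on top, 320 mm tall in all, standing on the bench; leave alone.

How it is judged:
By the outcome, as a careful person would: the job done as asked, in the order asked, and still so for the second after the job is handed in, while the arm keeps its last pose, push and grip.
It also fails if it takes over 58 s, if anything falls off the work surface, if the arm or the gripper's body presses on something with over 40 N, if the wrist force passes 120 N, or if a joint passes its speed limit or range.

## Working session

There is one attempt and no reset: what is moved stays moved. The work goes in short steps, Python scripts to look and compute and a tool call to move; the robot and the scene stay as the last step left them, time stands still between calls to the robot, and variables do not carry over. Pictures are saved under pics/ and viewed, about 8 in all and at most 12, crops included, and the job is handed in when it is done.

Besides the shell and the picture viewer there is one more tool, called as a command line: name --argument value ..., lists and objects as JSON in quotes. carry_out: Moves the arm, as the interface text tells. Its arguments: {"type":"object","properties":{"deltas":{"type":"array","items":{"type":"array","items":{"type":"array","items":{"type":"number"}}}},"fingers":{"type":"number"}},"required":["deltas"]}

```bash
mkdir -p pics; ls
cat > h.py <<'E'
import numpy as np, cv2
from plant import bot
def snap(cam,name):
    m=bot.camera_model(cam); im,d=bot.capture(cam)
    cv2.imwrite(f'pics/{name}.png',im); np.savez(f'pics/{name}.npz',im=im,d=d,K=m['K'],T=m['camera_from_world'])
def load(name):
    z=np.load(f'pics/{name}.npz'); return z['im'],z['d'],z['K'],z['T']
def world(name,u,v,z=None):
    im,d,K,T=load(name); Ti=np.linalg.inv(T)
    r=np.linalg.inv(K)@[u,v,1.]
    if z is None:
        p=r*np.median(d[int(v)-1:int(v)+2,int(u)-1:int(u)+2]); return (Ti@[*p,1])[:3]
    o=Ti[:3,3]; w=Ti[:3,:3]@r; return o+w*(z-o[2])/w[2]
E
python3 - <<'E'
from h import *
snap('scene','s1'); snap('top','t1'); print(bot.get_obs())
for c in('scene','top'):
    T=np.linalg.inv(bot.camera_model(c)['camera_from_world']);print(T.round(3))
E
```

```text
pics
{'time': 0.1, 'joint_positions': array([-1.38800286e+00,  3.42647574e-01,  1.52488952e+00, -6.57673338e-06,
        1.27535535e+00, -1.46001883e-01]), 'dq': array([ 0.00124587, -0.00230114, -0.00218002, -0.00076678, -0.0005246 ,
        0.0001852 ]), 'tau': array([ 2.37797256e-03, -4.32004416e+01, -2.44693369e+01,  7.18953554e-02,
        5.25925972e-02, -4.45654632e-05]), 'tool_pos': array([ 169.49674747, -496.62154078,  291.62838412]), 'tcp_rot': array([-3.14030577e+00, -1.82876386e-04,  3.28797153e-01]), 'contact_force': array([-0.83151696, -1.11040781,  1.15384354]), 'moment': array([-0.01084093, -0.02723692, -0.01597957]), 'grip_width': 92.11289939604166}
[[ 6.080000e-01  5.850000e-01 -5.360000e-01  1.103324e+03]
 [ 7.940000e-01 -4.620000e-01  3.950000e-01 -4.728930e+02]
 [-1.600000e-02 -6.660000e-01 -7.460000e-01  8.091640e+02]
 [ 0.000000e+00  0.000000e+00  0.000000e+00  1.000000e+00]]
[[ 2.000000e-03 -9.860000e-01  1.690000e-01  3.963470e+02]
 [-1.000000e+00  0.000000e+00  1.300000e-02 -9.639700e+01]
 [-1.300000e-02 -1.690000e-01 -9.860000e-01  1.057814e+03]
 [ 0.000000e+00  0.000000e+00  0.000000e+00  1.000000e+00]]
```

View pics/t1.png

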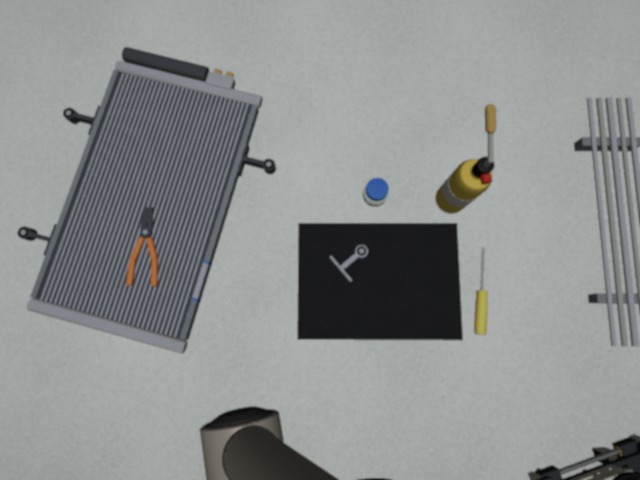

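View pics/s1.png

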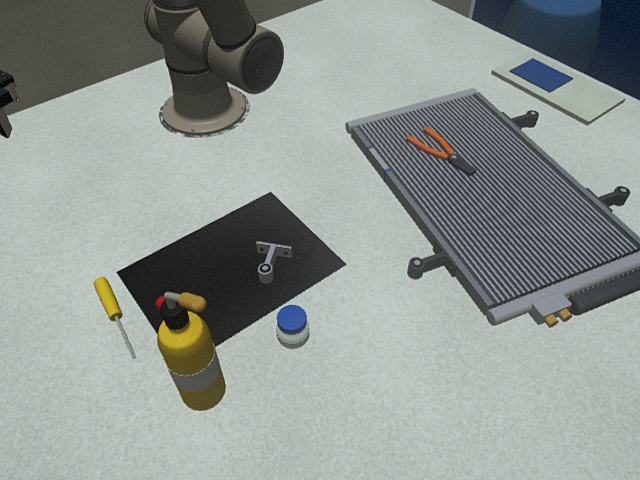

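Top: bracket foot runs about (331,257)-(352,280), eye at (362,251), so its face points down-left. The blue marks are near (206,264) and (195,298). Next I'll enlarge both areas.

Run:
```python
from h import *
im,d,K,T=load('t1')
a=cv2.resize(im[235:295,315:380],None,fx=6,fy=6,interpolation=cv2.INTER_CUBIC)
b=cv2.resize(im[250:310,175:225],None,fx=6,fy=6,interpolation=cv2.INTER_CUBIC)
cv2.imwrite('pics/c1.png',np.hstack([a,b]))
print(K)
for n,u,v,z in [('eye',362,251,30),('footA',331,257,30),('footB',352,280,30),('m1',206,264,70),('m2',195,298,70),('plateend',262,98,70),('pl2',184,347,70)]:
    print(n,world('t1',u,v,z).round(1),world('t1',u,v).round(1))
```

```text
[[475.03402938   0.         316.39184723]
 [  0.         475.03402938 241.30821296]
 [  0.           0.           1.        ]]
eye [ 550.8 -182.7   30. ] [ 550.6 -182.6   31.4]
footA [ 537.5 -115.    30. ] [ 537.7 -115.    28.5]
footB [ 487.4 -160.2   30. ] [ 490.1 -162.1   -1.1]
m1 [517.2 148.1  70. ] [517.  147.8  71.4]
m2 [446.2 168.1  70. ] [446.1 167.7  71.2]
plateend [889.4  38.3  70. ] [897.6  40.6  53.7]
pl2 [346.8 186.1  70. ] [346.5 187.5  65.1]
```

View pics/c1.png

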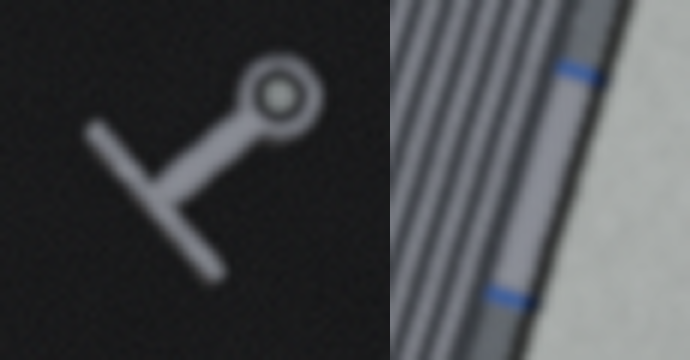

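carry_out --deltas '[[[10, -5, 2, -0.5], [35, -16, 8, -1.8], [70, -32, 15, -3.5], [105, -48, 22, -5.2], [140, -64, 29, -7], [175, -80, 36, -8.7], [210, -96, 43, -10.4], [245, -112, 50, -12.1], [280, -128, 57, -13.8], [315, -144, 64, -15.5], [350, -160, 71, -17.2], [385, -176, 78, -18.9], [415, -190, 84, -20.4], [435, -199, 88, -21.6], [447, -204, 91, -22.1], [450, -205.6, 92, -22.3], [450, -205.6, 92, -22.3], [450, -205.6, 92, -22.3], [450, -205.6, 92, -22.3]]]'

```text
time: 2.0
tool_pos: [528.5, -157.8, 200.5]
tcp_rot: [-3.142, 0.0, 2.273]
contact_force: [0.2, -1.1, 0.2]
grip_width: 91.6
```

Run:
```python
from h import *
o=bot.get_obs(); snap('wrist','w1'); print({k:np.round(o[k],3) for k in('time','joint_positions','tool_pos','tcp_rot','contact_force')})
```

```text
{'time': np.float64(2.0), 'joint_positions': array([-0.429,  0.478,  1.581, -0.   ,  1.082, -1.131]), 'tool_pos': array([ 528.549, -157.808,  200.517]), 'tcp_rot': array([-3.142,  0.   ,  2.273]), 'contact_force': array([ 0.215, -1.099,  0.183])}
```

View pics/w1.png

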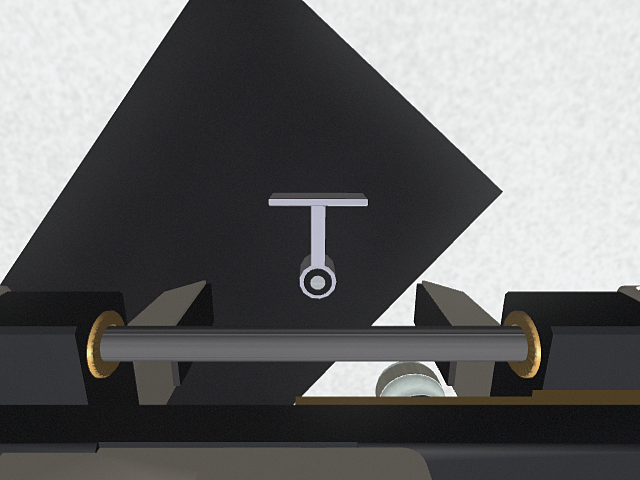

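Bracket centred: foot top edge from about (269,198) to (368,198), the web at column 318, eye centre (318,282). The jar is at (410,380), behind the eye.

Run:
```python
from h import *
im,d,K,T=load('w1')
a=cv2.resize(im[180:310,255:380],None,fx=4.6,fy=4.6,interpolation=cv2.INTER_CUBIC);cv2.imwrite('pics/c2.png',a)
P={n:world('w1',u,v,30) for n,u,v in [('A',269,199.5),('B',368,199.5),('eye',318,282),('web1',310.5,225),('web2',325.5,225)]}
for n in P: print(n,P[n].round(1))
print('len',np.linalg.norm(P['A']-P['B']), 'webw',np.linalg.norm(P['web1']-P['web2']))
m=(P['A']+P['B'])/2; v=m-P['eye']; print('mid-eye',np.linalg.norm(v),np.degrees(np.arctan2(v[1],v[0])))
w=P['A']-P['B'];print(np.degrees(np.arctan2(w[1],w[0])))
print('jar',world('t1',376,189,60),'torch',world('t1',455,195,100), world('t1',484,165,250))
```

```text
A [ 486.  -155.2   30. ]
B [ 538.7 -110.6   30. ]
eye [ 552.2 -180.2   30. ]
web1 [ 519.9 -150.5   30. ]
web2 [ 528.  -143.6   30. ]
len 69.14394648250358 webw 10.674952151973198
mid-eye 61.80687581851508 130.10720699291394
-139.75395592823378
jar [ 682.21928    -212.43796705   60.        ] torch [ 657.63741649 -371.02136592  100.        ] [ 671.30193804 -381.6063737   250.        ]
```

View pics/c2.png

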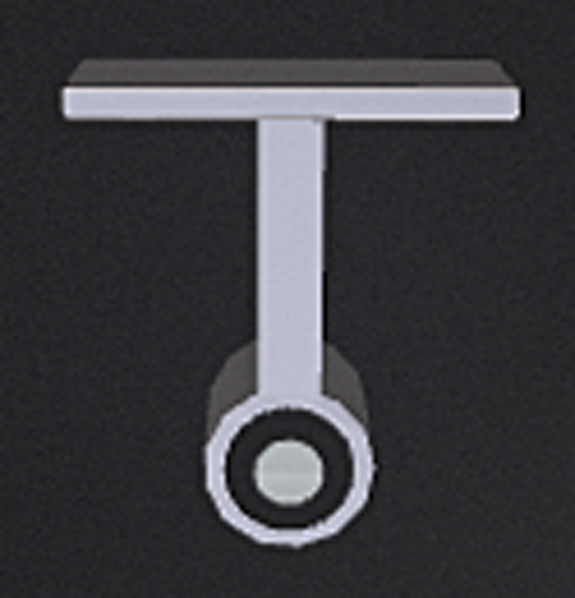

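carry_out --deltas '[[[1, 2, 15, 0], [1.5, 3, 40, 0], [1.5, 3, 65, 0], [1.5, 3, 90, 0], [1.5, 3, 110, 0], [1.5, 3, 122, 0], [1.5, 3, 128, 0], [1.5, 3, 130, 0], [1.5, 3, 130, 0], [1.5, 3, 130, 0]]]'

```text
time: 3.05
tool_pos: [530.8, -154.1, 71.1]
tcp_rot: [3.141, 0.002, 2.275]
contact_force: [0.9, 0.0, 0.2]
grip_width: 91.7
```

carry_out --deltas '[[[0, 0, 0, 0], [0, 0, 0, 0], [0, 0, 0, 0], [0, 0, 0, 0], [0, 0, 0, 0], [0, 0, 0, 0], [0, 0, 0, 0], [0, 0, 0, 0], [0, 0, 0, 0], [0, 0, 0, 0], [0, 0, 0, 0], [0, 0, 0, 0]]]' --fingers 0

```text
time: 4.25
tool_pos: [530.3, -153.9, 70.2]
tcp_rot: [-3.141, 0.0, 2.275]
contact_force: [0.1, 0.0, -0.0]
grip_width: 10.2
```

carry_out --deltas '[[[0, 0, -8, 0], [0, 0, -25, 0], [0, 0, -50, 0], [0, 0, -75, 0], [8, 3, -100, 0.5], [25, 10, -120, 1.4], [50, 19, -130, 2.6], [75, 29, -130, 4], [100, 38, -130, 5.3], [125, 48, -130, 6.6], [150, 57, -130, 7.9], [175, 67, -130, 9.2], [195, 75, -130, 10.2], [210, 81, -130, 11], [217, 83, -130, 11.3], [219.7, 84.2, -130, 11.45], [219.7, 84.2, -130, 11.45], [219.7, 84.2, -130, 11.45], [219.7, 84.2, -130, 11.45]]]'

```text
time: 6.15
tool_pos: [452.5, 67.6, 200.2]
tcp_rot: [3.141, 0.0, 1.275]
contact_force: [-0.5, 0.2, -1.0]
grip_width: 9.8
```

Run:
```python
from h import *
o=bot.get_obs(); snap('wrist','w2'); print({k:np.round(o[k],3) for k in('time','joint_positions','tool_pos','tcp_rot','contact_force','moment','grip_width')})
```

```text
{'time': np.float64(6.15), 'joint_positions': array([-0.019,  0.325,  1.836, -0.   ,  0.981,  0.276]), 'tool_pos': array([452.536,  67.593, 200.243]), 'tcp_rot': array([3.141, 0.   , 1.275]), 'contact_force': array([-0.503,  0.204, -1.006]), 'moment': array([ 0.013, -0.074,  0.045]), 'grip_width': np.float64(9.754)}
```

View pics/w2.png

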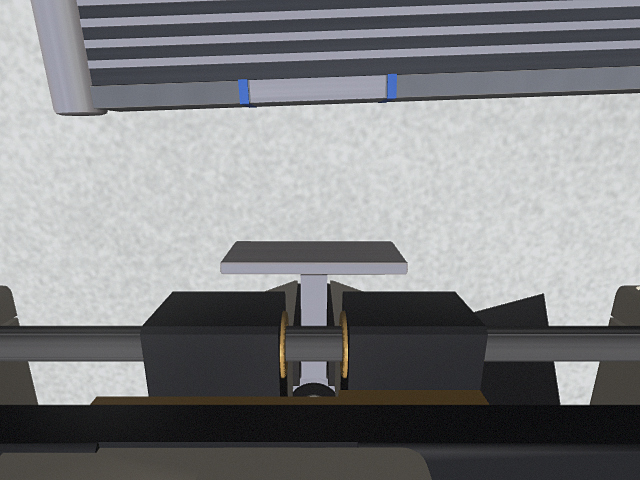

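Blue marks at about columns 243 and 391, with the plate edge near rows 104 and 98. The foot's top edge runs (221,263)-(407,263). The plate looks tilted by about 2° to the foot, so I'll enlarge it.

Run:
```python
from h import *
im,d,K,T=load('w2')
a=cv2.resize(im[65:120,225:415],None,fx=4,fy=4,interpolation=cv2.INTER_CUBIC)
b=cv2.resize(im[235:285,215:415],None,fx=3.8,fy=3.8,interpolation=cv2.INTER_CUBIC)
a=cv2.copyMakeBorder(a,0,10,0,0,cv2.BORDER_CONSTANT);cv2.imwrite('pics/c3.png',np.vstack([a,b]));print(a.shape,b.shape)
```

```text
(230, 760, 3) (190, 760, 3)
```

View pics/c3.png

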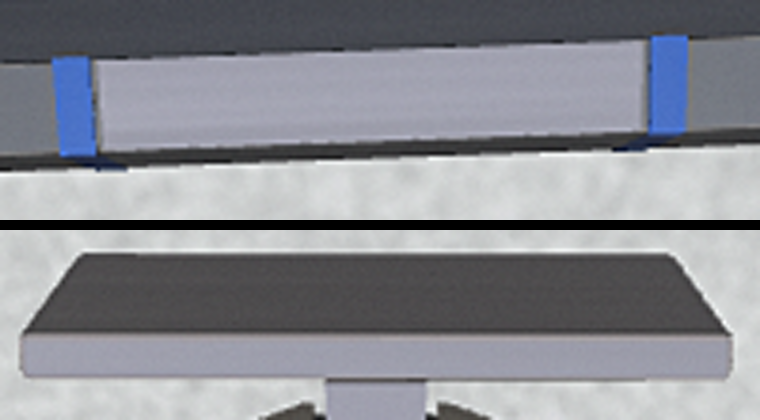

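Run:
```python
from h import *
im,d,K,T=load('w2'); f=K[0,0]; print('f',f, 'cam', np.linalg.inv(T)[:3,3].round(1))
L=world('w2',244.6,104.0,70);R=world('w2',391.9,98.6,70);print(L.round(1),R.round(1),np.linalg.norm(L-R))
v=R-L;print('edge angle marks',np.degrees(np.arctan2(v[1],v[0])))
# long edge: bright top -> dark face transition
g=cv2.GaussianBlur(cv2.cvtColor(im,cv2.COLOR_BGR2GRAY),(3,3),0).astype(float)
pts=[]
for u in list(range(120,236,4))+list(range(402,636,4)):
    c=104-(u-244.6)*5.4/147.3; rows=np.arange(int(c)-6,int(c)+7); dg=np.diff(g[rows,u]); i=np.argmin(dg)
    pts.append(world('w2',u,rows[i]+.5,70)[:2])
x,y,*_=cv2.fitLine(np.float32(pts),cv2.DIST_HUBER,0,.01,.01)[:,0][:2]; print('edge angle long',np.degrees(np.arctan(y/x)))
s=(L+R)/2; print('seat top',s.round(1), 'depth pts', world('w2',300,95).round(1),world('w2',500,85).round(1))
print('foot top depth', f*70/186.3, 'bottom', f*70/154.2,'map', d[266,260],d[250,300])
for z in(150,155,160,165): print(z,world('w2',220.8,262.6,z).round(1),world('w2',407.1,262.6,z).round(1))
o=bot.get_obs();print(o['tool_pos'],np.degrees(o['tcp_rot']))
print('depth foot pts', world('w2',240,267).round(1), world('w2',380,267).round(1))
```

```text
f 379.6946831138122 cam [474.3 138.7 292.8]
[442.3 164.5  70. ] [520.9 143.5  70. ] 81.34968815897898
edge angle marks -14.939331646379037
edge angle long -14.963301
seat top [481.6 154.   70. ] depth pts [473.  160.   70.7] [579.  133.2  70.1]
foot top depth 142.6657424474871 bottom 172.36464213986287 map 141.7069 153.38486
150 [424.6 102.  150. ] [495.5  80.5 150. ]
155 [426.4 103.3 155. ] [494.8  82.5 155. ]
160 [428.1 104.6 160. ] [494.   84.6 160. ]
165 [429.9 105.9 165. ] [493.3  86.6 165. ]
[452.5044267   67.63229891 200.19169417] [1.79995651e+02 6.86220678e-03 7.30660361e+01]
depth foot pts [434.4 101.  160.3] [484.   85.8 160.1]
```

carry_out --deltas '[[[0, 0, 10, -0.2], [0, 1, 30, -0.4], [0, 2, 55, -0.4], [0, 3, 75, -0.4], [5, 3.7, 86, -0.4], [20, 3.7, 90, -0.4], [36, 3.7, 90, -0.4], [46, 3.7, 90, -0.4], [51, 3.7, 90, -0.4], [51, 3.7, 90, -0.4], [51, 3.7, 90, -0.4], [51, 3.7, 90, -0.4], [51, 3.7, 90, -0.4]]]'

```text
time: 7.5
tool_pos: [470.7, 115.4, 110.3]
tcp_rot: [3.142, 0.0, 1.31]
contact_force: [0.2, -0.7, -1.0]
grip_width: 9.9
```

Run:
```python
from h import *
o=bot.get_obs(); snap('wrist','w3'); print({k:np.round(o[k],3) for k in('time','tool_pos','tcp_rot','contact_force','moment','grip_width')})
im,*_=load('w3');cv2.imwrite('pics/c4.png',cv2.resize(im[140:300,190:440],None,fx=3.2,fy=3.2,interpolation=cv2.INTER_CUBIC))
```

```text
{'time': np.float64(7.5), 'tool_pos': array([470.661, 115.372, 110.274]), 'tcp_rot': array([3.142, 0.   , 1.31 ]), 'contact_force': array([ 0.17 , -0.724, -1.013]), 'moment': array([-0.021, -0.138, -0.032]), 'grip_width': np.float64(9.91)}
```

View pics/c4.png

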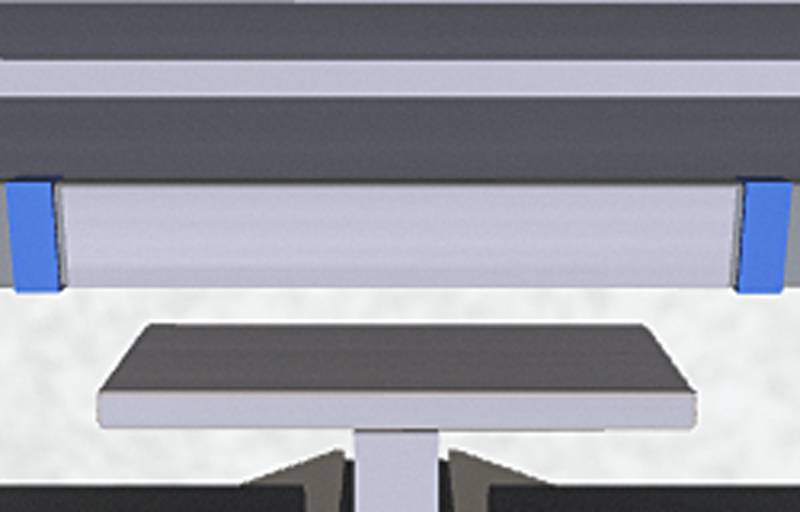

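Foot top-front edge row 390, ends at 98 and 696. Plate edge row 288, mark centres at 38 and 762. They look parallel and centred, so I'll check with numbers.

Run:
```python
from h import *
c=lambda x,y:(190+x/3.2,140+y/3.2)
o=bot.get_obs();yaw=o['tcp_rot'][2];ex=np.array([np.cos(yaw),np.sin(yaw)]);ey=np.array([np.sin(yaw),-np.cos(yaw)])
P={n:world('w3',*c(x,y),70)[:2]-o['tool_pos'][:2] for n,x,y in [('fL',98,390),('fR',696,390),('mL',39,292),('mR',761,292),('webL',355,450),('webR',438,450)]}
for n,p in P.items(): print(n,(p@ex).round(2),(p@ey).round(2))
im,d,K,T=load('w3');Ti=np.linalg.inv(T)
def zmap(x0,x1,y0,y1):
    q=[world('w3',*c(x,y))[2] for x in np.linspace(x0,x1,15) for y in np.linspace(y0,y1,4)]
    return np.round([np.median(q),np.std(q)],2)
print('plate L,R',zmap(90,300,210,270),zmap(500,710,210,270)); print('foot L,R',zmap(120,330,402,418),zmap(460,670,402,418),'web',zmap(372,420,445,475))
```

```text
fL 28.48 -34.18
fR 28.51 34.89
mL 40.16 -40.06
mR 40.19 41.42
webL 21.07 -4.56
webR 21.07 5.17
plate L,R [70.69  0.27] [70.64  0.28]
foot L,R [70.28  0.21] [70.24  0.18] web [70.26  0.24]
```

carry_out --deltas '[[[2, 0.3, -0.3, 0], [4, 0.3, -0.3, 0], [6, 0.3, -0.3, 0], [8, 0.3, -0.3, 0], [9, 0.3, -0.3, 0], [9.5, 0.3, -0.3, 0], [10, 0.3, -0.3, 0], [10.3, 0.3, -0.3, 0], [10.5, 0.3, -0.3, 0], [10.5, 0.3, -0.3, 0], [10.5, 0.3, -0.3, 0], [10.5, 0.3, -0.3, 0]]]'

```text
time: 8.75
tool_pos: [473.7, 125.8, 110.5]
tcp_rot: [3.142, 0.0, 1.31]
contact_force: [-0.8, 0.2, -0.4]
grip_width: 9.9
```

carry_out --deltas '[[[0.2, 0, 0, 0], [0.4, 0, 0, 0], [0.5, 0, 0, 0], [0.5, 0, 0, 0], [0.5, 0, 0, 0]]]'

```text
time: 9.25
tool_pos: [473.8, 126.3, 110.5]
tcp_rot: [3.142, 0.0, 1.311]
contact_force: [-0.5, -0.6, -2.5]
grip_width: 9.6
```

carry_out --deltas '[[[0.2, 0, 0, 0], [0.4, 0, 0, 0], [0.5, 0, 0, 0], [0.5, 0, 0, 0], [0.5, 0, 0, 0]]]'

```text
time: 9.75
tool_pos: [474.0, 126.8, 110.5]
tcp_rot: [3.142, 0.0, 1.311]
contact_force: [0.4, -0.1, -1.4]
grip_width: 10.0
```

carry_out --deltas '[[[0.1, 0, 0, 0], [0.3, 0, 0, 0], [0.4, 0, 0, 0], [0.4, 0, 0, 0], [0.4, 0, 0, 0]]]'

```text
time: 10.25
tool_pos: [474.0, 127.1, 110.5]
tcp_rot: [-3.142, 0.0, 1.311]
contact_force: [-0.1, -0.6, -0.8]
grip_width: 9.8
```

carry_out --deltas '[[[0.1, 0, 0, 0], [0.3, 0, 0, 0], [0.4, 0, 0, 0], [0.4, 0, 0, 0], [0.4, 0, 0, 0]]]'

```text
time: 10.75
tool_pos: [474.1, 127.2, 110.5]
tcp_rot: [-3.141, 0.001, 1.311]
contact_force: [-1.5, -5.4, 0.5]
grip_width: 9.7
```

carry_out --deltas '[[[0.1, 0, 0, 0], [0.2, 0, 0, 0], [0.2, 0, 0, 0], [0.2, 0, 0, 0], [0.2, 0, 0, 0]]]'

```text
time: 11.25
tool_pos: [474.1, 127.2, 110.5]
tcp_rot: [-3.141, 0.001, 1.311]
contact_force: [-0.4, -7.2, 1.1]
grip_width: 9.7
```

Run:
```python
from h import *
F=[];M=[]
for i in range(8):
    snap('wrist','w4'); o=bot.get_obs();F.append(o['contact_force']);M.append(o['moment'])
yaw=o['tcp_rot'][2];F=np.array(F)
print('push',(-(F[:,0]*np.cos(yaw)+F[:,1]*np.sin(yaw))).round(1),F.mean(0).round(2),np.mean(M,0).round(3));print(o['tool_pos'].round(2),np.degrees(o['tcp_rot']).round(2),o['time'])
im,*_=load('w4');cv2.imwrite('pics/c5.png',cv2.resize(im[140:300,190:440],None,fx=3.2,fy=3.2,interpolation=cv2.INTER_CUBIC))
```

```text
push [6.8 6.5 7.  5.6 5.9 6.8 5.7 6.3] [-1.17 -6.24  0.63] [-1.015  0.039 -0.007]
[474.07 127.21 110.48] [-1.7999e+02  6.0000e-02  7.5100e+01] 11.65
```

View pics/c5.png

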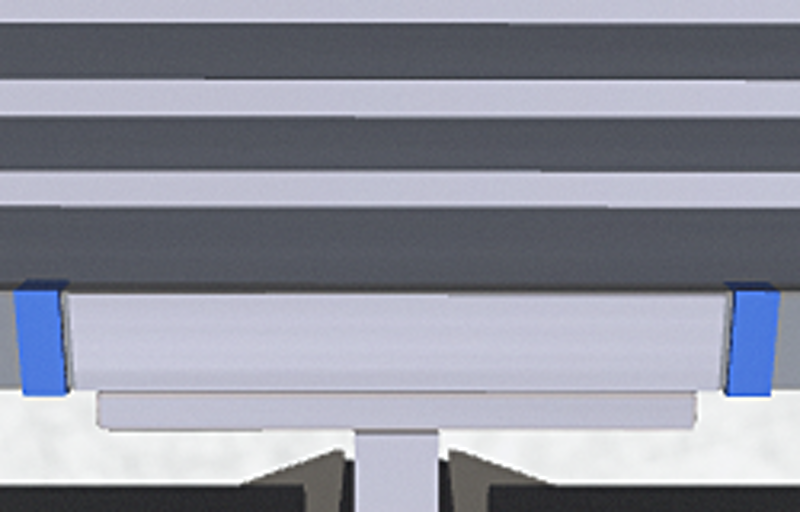

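The foot is flush with the plate, with equal gaps of 30 px to both marks. The push is about 6.3 N, so I'll increase it.

carry_out --deltas '[[[0.1, 0, 0, 0], [0.2, 0, 0, 0], [0.4, 0, 0, 0], [0.4, 0, 0, 0], [0.4, 0, 0, 0]]]'

```text
time: 12.15
tool_pos: [474.1, 127.3, 110.5]
tcp_rot: [-3.141, 0.002, 1.311]
contact_force: [-1.6, -8.7, 0.6]
grip_width: 9.9
```

```bash
cat > chk.py <<'E'
from h import *
F=[]
for i in range(8):
    snap('wrist','w5'); o=bot.get_obs();F.append(o['contact_force'])
yaw=o['tcp_rot'][2];F=np.array(F)
print('push',(-(F[:,0]*np.cos(yaw)+F[:,1]*np.sin(yaw))).round(1),F.mean(0).round(2),o['tool_pos'].round(2),np.degrees(o['tcp_rot']).round(2),o['time'])
c=lambda x,y:(190+x/3.2,140+y/3.2)
def zmap(x0,x1,y0,y1):
    q=[world('w5',*c(x,y))[2] for x in np.linspace(x0,x1,15) for y in np.linspace(y0,y1,4)]
    return np.round([np.median(q),np.std(q)],2)
print('plate',zmap(90,300,310,375),zmap(500,710,310,375),'foot',zmap(120,330,402,418),zmap(460,670,402,418),'web',zmap(372,420,445,475))
E
python3 chk.py
```

```text
push [9.2 9.4 8.3 9.8 8.8 8.4 8.6 8.5] [-1.41 -8.82  0.89] [474.08 127.27 110.49] [-1.7998e+02  9.0000e-02  7.5100e+01] 12.55
plate [70.62  0.25] [70.7   0.21] foot [70.44  0.19] [70.44  0.24] web [70.5   0.29]
```

carry_out --deltas '[[[0.1, 0, 0, 0], [0.2, 0, 0, 0], [0.2, 0, 0, 0], [0.2, 0, 0, 0], [0.2, 0, 0, 0], [0.2, 0, 0, 0]]]'

```text
time: 13.15
tool_pos: [474.1, 127.3, 110.5]
tcp_rot: [-3.141, 0.002, 1.311]
contact_force: [-1.5, -9.2, 1.5]
grip_width: 10.0
```

```bash
python3 chk.py
```

```text
push [ 9.7  9.3 10.5  9.7 10.   9.2  9.4  9. ] [-1.55 -9.53  1.42] [474.12 127.3  110.49] [-1.7998e+02  1.1000e-01  7.5100e+01] 13.55
plate [70.7   0.24] [70.65  0.26] foot [70.43  0.23] [70.49  0.26] web [70.51  0.2 ]
```

The push is steady at about 9.6 N and the top edges are within 0.2 mm, so I'm handing in.

```bash
python3 -c "
from plant import bot
print(bot.close_job())"
```

```text
the job is handed in; nothing more can be done
None
```

The bracket is held by its web, with its foot against the side plate between the blue marks. I handed the job in at about 13.6 s with the arm still gripping and pressing.

Last checks:
- **Push:** steady at 9.0–10.5 N, mean about 9.6 N. No force reading went above that.
- **Height:** the foot's top edge is about 0.2 mm below the plate's top edge by wrist camera depth, which is within the measuring noise.
- **Position:** the gaps to the two marks look equal in the close-up, taken just before the final 0.6 mm of pressing. The foot shows no visible gap to the plate.
- **Angle:** the tool is at 75.1°, and the plate's edge measured 75.0°.
- **Grip:** the fingers stayed at about 10 mm, the web's thickness.

One reading disagreed: the first estimate of the plate's angle, from the top camera, was 2° off. I corrected it from the close wrist picture. No contact with the pliers, screwdriver, flux jar or torch showed in the force readings. I did not photograph them again at the end.

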